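# Sweep the measured rings into the counting tray's trough and shut its cover

## Task

The three small steel rings lying on the flat of the blue counting tray have been measured: sweep them with the fingers across the flat and over the sill into the trough along the tray's side, then push the trough's hinged cover fully shut over them. Nothing is to be picked up or lifted. The one large ring and the gauge block on the flat are still needed there, so leave them and all the other things on the bench where they are.

Things in the scene. Friction and masses are not known exactly. Their poses are not given: they have to be found in the camera images.
- tray: blue moulded counting tray, fixed to the bench, 234 (x) x 207 (y) x 46 mm. Origin under its middle on the bench top, z up. The flat is 34 mm above the bench and spans x = -112 to +112, y = -100 to +55 mm; rims 12 mm high bound it on both x ends and the -y side. Its open +y side is a rounded sill; beyond lies the trough, with a pouring spout 22 mm long at its +x end
- flat_center (a point): middle of the flat, at its surface, 80 mm from the sill; axes as the tray's (+y towards the trough, which faces roughly to the robot's right). Round the work: a tall fixed machine fills the bench's left side (x over 0.42, y over 0.37 m; 0.68 m high); keep the arm clear of it, coming in towards the base before swinging past
- trough_center (a point): middle of the trough's floor, 26 mm below the flat; axes as the tray's. The trough spans 21 mm either way in y (from the sill to an outer wall 4 mm thick that carries the cover's hinge) and 113 mm either way in x
- cover (a joint): hinge of the trough's cover, rad: 0 = shut (level over the trough, free edge over the sill), 1.57 = upright, 2.15 = leaning fully open, away from the flat. Starts open. The hinge is stiff (0.02 N m): the cover stays where it is left. To shut it, push its outer face towards the flat past upright, then press it down from above
- cover_hinge (a point): middle of the hinge line, 37.5 mm above the bench on the trough's outer wall; the hinge line is parallel to the tray's x
- cover_edge (a point): middle of the cover's free edge, 52 mm from the hinge line; the cover is a plate 226 mm long along the tray's x, 2.5 mm thick
- ring_1_center (a point): centre (half-way up) of a small ground steel ring lying flat: outside diameter 24 mm, bore 13.6 mm, 10 mm high, about 24 g. The three small rings are alike; all three go into the trough, in any order and any attitude
- ring_2_center (a point): centre of another small ring, the same
- ring_3_center (a point): centre of another small ring, the same; it lies near one x end of the flat, the large ring near the other end (which end is which varies)
- large_ring_center (a point): centre (half-way up) of the one large steel ring lying on the flat: outside diameter 52 mm, 16 mm high, 0.12 kg. It stays on the flat where it is
- gauge_block_center (a point): centre of a steel gauge block, 35 x 9 x 10 mm, lying along the flat's -y rim near the middle. It stays where it is
- micrometer: outside micrometer lying on the bench, 122 x 53 x 19 mm; origin under its middle; stays where it is
- loupe: black loupe standing on the bench, 38 mm across and high; origin under its middle; stays where it is
- sample_shaft: stepped steel shaft lying on the bench, 90 x 25 mm; origin under its middle; stays where it is
- stylus_case: black flat case lying on the bench, 92 x 53 x 20 mm; origin under its middle; stays where it is
- dial_indicator: dial indicator lying on its back on the bench, 108 x 59 x 25 mm; origin under its middle; stays where it is
- calculator: pocket calculator lying on the bench, 115 x 70 x 13 mm; origin under its middle; stays where it is
- esd_brush: black antistatic brush lying on the bench, 147 x 16 x 9 mm; origin under its middle; stays where it is
- reference_plate: dark red flat specimen holder lying on the bench, 78 x 46 x 9 mm; origin under its middle; stays where it is

How it is judged:
On the way, in this order (a step that is already met when the one before it is completed fails the run):
1. all three small rings lie in the trough while its cover is still open (y of ring_1_center in the frame of trough_center between -0.021 and 0.0215 m and x of ring_1_center in the frame of trough_center between -0.113 and 0.113 m and height (world z) of each of ring_1_center, ring_2_center, ring_3_center below 0.03 m and y of ring_2_center in the frame of trough_center between -0.021 and 0.0215 m and x of ring_2_center in the frame of trough_center between -0.113 and 0.113 m and y of ring_3_center in the frame of trough_center between -0.021 and 0.0215 m and x of ring_3_center in the frame of trough_center between -0.113 and 0.113 m and value of joint cover above 0.8 rad), for 0.2 s.
2. the cover is shut over them (y of ring_1_center in the frame of trough_center between -0.021 and 0.0215 m and x of ring_1_center in the frame of trough_center between -0.113 and 0.113 m and height (world z) of each of ring_1_center, ring_2_center, ring_3_center below 0.03 m and y of ring_2_center in the frame of trough_center between -0.021 and 0.0215 m and x of ring_2_center in the frame of trough_center between -0.113 and 0.113 m and y of ring_3_center in the frame of trough_center between -0.021 and 0.0215 m and x of ring_3_center in the frame of trough_center between -0.113 and 0.113 m and value of joint cover below 0.06 rad), for 0.2 s.
At the end, for the whole second after the job is handed in: all three small rings lie in the trough (between its walls, their centres below 30 mm above the bench), the cover is shut over them (within 0.06 rad), and the large ring and the gauge block are within 15 mm of where they were (all of step 2 and distance of each of large_ring_center, gauge_block_center from where it was at the start of the episode below 0.015 m); the robot touches nothing.
It fails at once if a small ring is lifted (its centre more than 25 mm above the place where it lay on the flat) (height (world z) of any of ring_1_center, ring_2_center, ring_3_center above 0.064 m).
It fails at once if the large ring or the gauge block is shifted more than 15 mm or lifted more than 12 mm (distance of any of large_ring_center, gauge_block_center from where it was at the start of the episode above 0.015 m or height (world z) of large_ring_center above 0.054 m or height (world z) of gauge_block_center above 0.051 m).
It fails at once if another thing on the bench is shifted more than 20 mm (distance of any of micrometer, loupe, sample_shaft, stylus_case, dial_indicator, calculator, esd_brush, reference_plate from where it was at the start of the episode above 0.02 m).
It also fails if it takes over 51 s, if anything falls off the work surface, if the arm or the gripper's body presses on something with over 40 N, if the wrist force passes 120 N, or if a joint passes its speed limit or range.

## Robot

A 6-joint arm with a two-finger parallel gripper is mounted at the origin on a cart in front of the work surface, level with it; the furniture and walls round the work are solid. World frame = base frame: x ahead of the robot, y to its left, z up, the work surface at z = 0. Lengths are in m, angles in rad, forces in N, time in s.
With the tool pointing down it reaches from about 0.275 to 0.725 m from the base axis. Payload 5.6 kg.
Tool frame: the origin (TCP) lies midway between the tips of the shut fingers; the grasp point (between the pads) lies tcp_to_grasp behind it (tcp_to_grasp is the distance from the TCP to the grasp point, in m); z points along the fingers, y is the line along which they close (so a half turn about z gives the same grasp; the last joint's range is limited). The gripper opens to 85 mm and grips with 20 to 120 N. Pads are 22 mm wide; open, the fingers measure 114 mm over their backs; the gripper's body (76 mm by 85 mm) begins 54 mm behind the grasp point. The pads swing forward as they close: fully open they stand 13 mm farther back than shut.
Start: joints at [1.42, 0.255, 0.108, 0, -1.424, -0.285], TCP at [0.232, 0.499, 0.231] pointing down, gripper open.
Joint ranges: [-2.95, 2.95], [-1.21, 1.97], [-1.09, 1.5], [-2.87, 1.71], [-2.94, -0.07], [-3.05, 3.05]. Speed limits (rad/s): [2.57, 2.57, 3.14, 3.14, 3.14, 3.14].

## Interface

Orientations are given as a unit quaternion [w, x, y, z].
In Python, from rig import * gives the robot as it stands. The module is installed in compiled form; this text tells all that it offers.
- The arm moves only by the tool move_arm, never from a script. Its argument "commands" is a list of rows, each an object of numbers: "tx", "ty", "tz": the shift along the tool's x, y, z scaled (see below); "wx", "wy", "wz": the turn, a rotation vector about the tool's x, y, z scaled (see below). A call has 1 to 8 rows; each row shifts and turns the commanded pose from where the row before left it, along the tool's axes as they then stand; what a row does not reach is not made up. The controller multiplies each number of a shift by 150 mm and each number of a turn by pi rad. A row lasts 1/10 s, in which the tool goes at most 50 mm and 8.59 degrees, less where a joint would pass 70% of its speed; a pose out of reach is approached as far as the arm can. A call with a number of a shift or a turn outside -1 to 1 is refused whole. A call with a gripper value outside its range is refused whole. "jaw" is the opening in per cent of the stroke, from 0 (shut) to 100 (fully open), set as the call begins (left out, the last holds). The fingers move at their own pace and stop on an object; "force" is the grip in N (left out, the last holds). Time passes only in rows, so rows that do not move let the fingers close. It gives the time, the measured TCP pose, the force, the opening and the grip force at its end, in the units of the state.
- observe(): the state, without advancing time (a new reading comes with each control period).
- get_image(name): name is "side" or "top"; returns the picture (384x512x3 uint8, red, green, blue); there is no depth.
- get_calibration(name): a dict with "fx", "fy", "cx", "cy" (pixels), "rvec" (rotation vector, rad) and "tvec" (3), from world to camera coordinates, as OpenCV has them. Camera axes: x right, y down, z forward; pixel columns grow to the right and rows downward; lengths in m; the calibration is good to about 2 mm. A picture is of the moment at which its call begins. get_calibration takes no time and is no camera call.
- hand_in(): hands the job in; it is judged then, once.
Trained networks look in the newest picture that a camera, given by its name, has taken for a name from the list of things; names that differ only in an ending like _2 or _b are one class to them, and where a whole thing is asked for, a point or a joint stands for the part that bears it (a point fixed in the world has none). Each returns a list of dicts, best first, with "score" (0 to 1); they miss things now and then, are a little off and sometimes report something else, mostly with a low value. They report only what shows in the picture. A call takes as long as a camera call.
- look_for(camera, name): "xy" ([column, row] in pixels, amid what is visible of it).
- tip_of(camera, name): "xy" ([column, row] in pixels: a listed point, or the origin of a listed thing).
The state is a dict: "time": time; "q": joint angles; "qvel": joint speeds; "joint_efforts": joint torques, N m; "eef_pos": TCP position; "ee_rot": TCP orientation; "contact_force": force on the tool from outside, world axes, zero at the start; "ft_torque": the same for the moment, N m; "gripper_width": finger opening in m; "gripper_force": force on a finger pad.
Only numpy, scipy, OpenCV 4.12 (cv2) and the standard library are available. Lean on these libraries where they do the work, as an engineer would, in place of code of your own. Each camera call takes 0.05 s, during which the arm holds its last target. There are 200 camera calls.

## Working session

There is one attempt and no reset: what is moved stays moved. The work goes in short steps, Python scripts to look and compute and a tool call to move; the robot and the scene stay as the last step left them, time stands still between calls to the robot, and variables do not carry over. Pictures are saved under pics/ and viewed, at most 10 in all, crops included, and the job is handed in when it is done.

Besides the shell and the picture viewer there is one more tool, called after "Call:" by a JSON object that holds its "fn" and its "kwargs". move_arm: Moves the arm, as the interface text tells. Its arguments: {"type":"object","properties":{"commands":{"type":"array","items":{"type":"object","properties":{"tx":{"type":"number","minimum":-1,"maximum":1},"ty":{"type":"number","minimum":-1,"maximum":1},"tz":{"type":"number","minimum":-1,"maximum":1},"wx":{"type":"number","minimum":-1,"maximum":1},"wy":{"type":"number","minimum":-1,"maximum":1},"wz":{"type":"number","minimum":-1,"maximum":1}}}},"jaw":{"type":"number"},"force":{"type":"number"}},"required":["commands"]}

```bash
mkdir -p pics; cat > h.py <<'E'
from rig import *
import numpy as np, cv2
from scipy.spatial.transform import Rotation as R
def pix2w(cam,xy,z):
    c=get_calibration(cam); K=np.array([[c['fx'],0,c['cx']],[0,c['fy'],c['cy']],[0,0,1.]])
    Rm=cv2.Rodrigues(np.array(c['rvec'],float))[0]; t=np.array(c['tvec'],float).ravel()
    d=Rm.T@np.linalg.inv(K)@np.array([xy[0],xy[1],1.]); o=-Rm.T@t
    return o+d*(z-o[2])/d[2]
def w2pix(cam,p):
    c=get_calibration(cam); K=np.array([[c['fx'],0,c['cx']],[0,c['fy'],c['cy']],[0,0,1.]])
    return cv2.projectPoints(np.array(p,float).reshape(-1,3),np.array(c['rvec'],float),np.array(c['tvec'],float),K,None)[0].reshape(-1,2)
E
python3 - <<'E'
from h import *
np.set_printoptions(precision=4,suppress=True)
s=observe(); print(s['time'],s['eef_pos'],s['ee_rot'],s['gripper_width'])
for c in('top','side'):
    im=get_image(c); cv2.imwrite(f'pics/{c}0.png',cv2.resize(im[:,:,::-1],(800,600),interpolation=cv2.INTER_CUBIC))
    cal=get_calibration(c); Rm=cv2.Rodrigues(np.array(cal['rvec'],float))[0]; print(c,-Rm.T@np.array(cal['tvec']).ravel(),cal['fx'])
    for n,z in(('tray',0),('flat_center',.034),('trough_center',.008),('cover_hinge',.0375),('cover_edge',.08),('ring_1_center',.039),('large_ring_center',.042),('gauge_block_center',.039)):
        print(c,n,[(np.round(d['xy']),round(d['score'],2),pix2w(c,d['xy'],z)[:2]) for d in tip_of(c,n)[:4]])
E
```

```text
0.0 [0.2319 0.4981 0.2304] [ 0.001   0.9763 -0.2162 -0.0002] 0.08529028776113774
top [0.4544 0.0673 1.4147] 442.8361953706797
top tray []
top flat_center [(array([228., 191.]), 0.94, array([0.5384, 0.1366])), (array([356., 211.]), 0.64, array([ 0.4783, -0.265 ])), (array([388., 184.]), 0.64, array([ 0.5661, -0.3661])), (array([271., 193.]), 0.61, array([0.5327, 0.0017]))]
top trough_center [(array([261., 192.]), 0.87, array([0.5358, 0.0327])), (array([238., 188.]), 0.37, array([0.5489, 0.1059]))]
top cover_hinge [(array([272., 192.]), 0.66, array([0.5375, 0.0007])), (array([228., 186.]), 0.59, array([0.5528, 0.1382]))]
top cover_edge [(array([277., 187.]), 0.96, array([ 0.549 , -0.0136])), (array([196., 131.]), 0.73, array([0.7182, 0.233 ]))]
top ring_1_center [(array([229., 187.]), 0.52, array([0.55 , 0.134]))]
top large_ring_center [(array([229., 215.]), 0.44, array([0.4628, 0.1328]))]
top gauge_block_center [(array([205., 194.]), 0.55, array([0.5291, 0.2088]))]
side [ 0.1359 -0.8833  0.7144] 394.27767739795206
side tray [(array([242., 197.]), 0.97, array([0.5376, 0.0955])), (array([249., 206.]), 0.67, array([0.5384, 0.0389]))]
side flat_center [(array([215., 188.]), 0.65, array([0.4639, 0.1392])), (array([237., 183.]), 0.6, array([0.5402, 0.1324]))]
side trough_center []
side cover_hinge [(array([255., 203.]), 0.72, array([ 0.5406, -0.0033])), (array([165., 163.]), 0.51, array([0.3612, 0.3637])), (array([177., 172.]), 0.47, array([0.3827, 0.2845]))]
side cover_edge [(array([260., 192.]), 0.79, array([ 0.5523, -0.0096]))]
side ring_1_center [(array([240., 182.]), 0.54, array([0.5489, 0.1266])), (array([255., 206.]), 0.46, array([ 0.5325, -0.0161]))]
side large_ring_center [(array([213., 191.]), 0.65, array([0.4487, 0.1083]))]
side gauge_block_center [(array([231., 171.]), 0.4, array([0.5467, 0.2043]))]
```

View pics/top0.png

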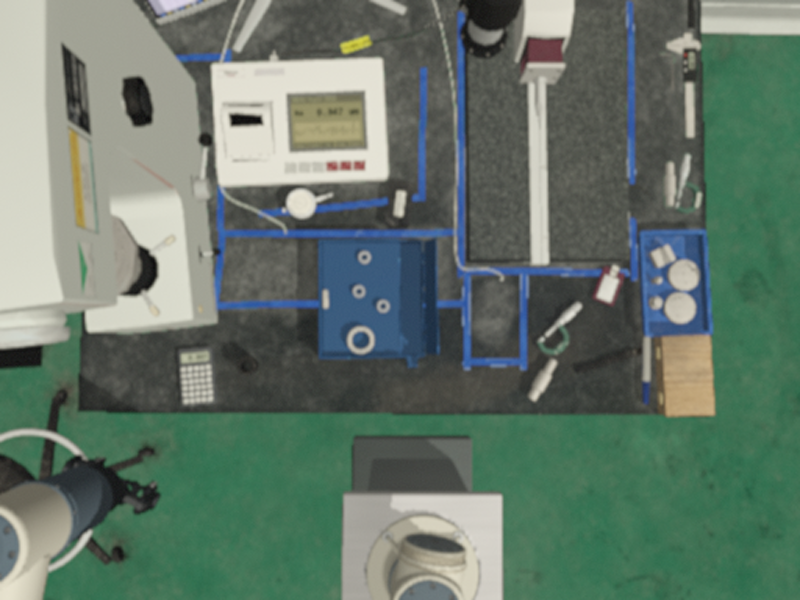

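View pics/side0.png

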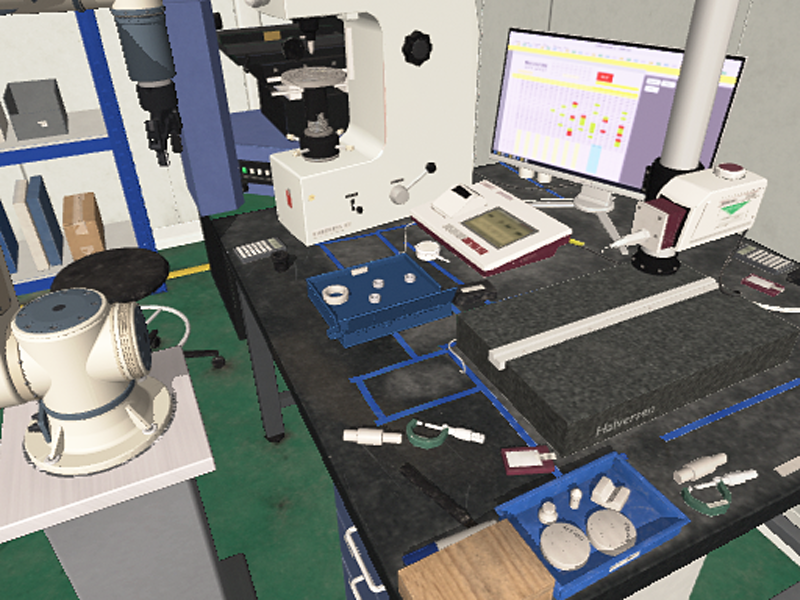

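The top view shows the blue tray at (318–438, 238–360) with its spout towards the robot, so tray +y is roughly world −y. The small rings are at (364,257), (359,291) and (383,306), the large ring at (360,340) and the block at (325,298). The side view agrees: the cover leans open on the right-hand side.

```bash
python3 - <<'E'
from h import *
np.set_printoptions(precision=4,suppress=True)
im=get_image('top'); hsv=cv2.cvtColor(im,cv2.COLOR_RGB2HSV)
x0,y0,x1,y1=198,148,284,238
cr=im[y0:y1,x0:x1]
m=((hsv[...,1]<90)&(hsv[...,2]>120)).astype(np.uint8); mm=np.zeros_like(m); mm[y0:y1,x0:x1]=m[y0:y1,x0:x1]
n,l,st,ce=cv2.connectedComponentsWithStats(mm)
for i in range(1,n):
    if st[i,4]>8: print(st[i],ce[i],pix2w('top',ce[i],.044))
cv2.imwrite('pics/crop.png',cv2.resize(cr[:,:,::-1],None,fx=6.5,fy=6.5,interpolation=cv2.INTER_CUBIC))
im=get_image('side'); hs=cv2.cvtColor(im,cv2.COLOR_RGB2HSV)
m=((hs[...,1]<90)&(hs[...,2]>120)).astype(np.uint8); mm=np.zeros_like(m); mm[163:205,200:278]=m[163:205,200:278]
n,l,st,ce=cv2.connectedComponentsWithStats(mm)
for i in range(1,n):
    if st[i,4]>8: print('s',st[i],ce[i],pix2w('side',ce[i],.041))
cv2.imwrite('pics/crops.png',cv2.resize(im[150:225,190:300,::-1],None,fx=7,fy=7,interpolation=cv2.INTER_CUBIC))
E
```

```text
[229 160   9  10  67] [233.0448 164.4627] [0.6203 0.1215 0.044 ]
[225 182  10  10  65] [229.3538 186.3077] [0.5521 0.1321 0.044 ]
[206 184   5  14  63] [208.0317 190.9841] [0.537  0.1978 0.044 ]
[241 191   9  10  69] [245.0725 195.7536] [0.5232 0.0831 0.044 ]
[222 208  19  19 199] [230.7688 217.0553] [0.4571 0.1265 0.044 ]
s [267 163  11   4  39] [272.3077 164.3333] [0.693  0.1792 0.041 ]
s [224 170  11   7  44] [229.3636 172.9545] [0.5371 0.1922 0.041 ]
s [259 175   7   6  36] [261.8333 177.5278] [0.6214 0.1162 0.041 ]
s [239 179   6   6  33] [241.5455 181.2727] [0.5523 0.1249 0.041 ]
s [206 182  17  13 165] [214.3515 188.0727] [0.4589 0.1264 0.041 ]
s [236 188   7   6  39] [239.1795 190.5128] [0.5235 0.0779 0.041 ]
```

View pics/crop.png

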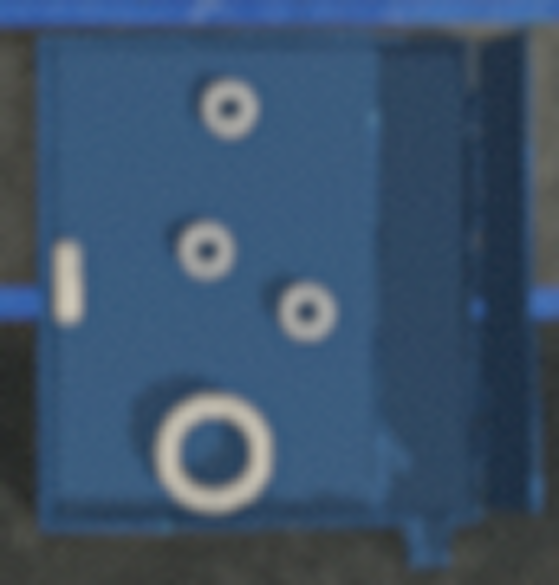

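View pics/crops.png

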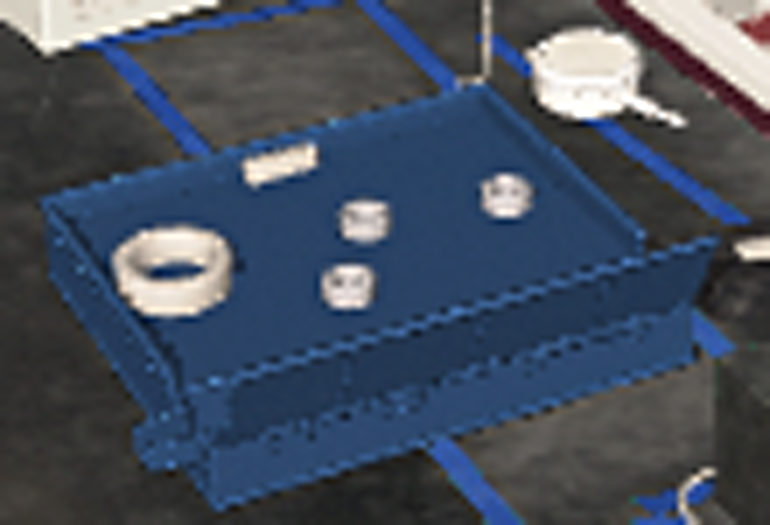

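In the top crop the sill runs at crop x≈378 and the hinge at ≈473, which puts the sill at world y≈0.048 and the hinge at ≈0.004. The side crop confirms the ring layout and the open cover. I start by swinging the tool in towards the base and turning it so the fingers line up with tray x.

Call:
{"fn": "move_arm", "kwargs": {"commands": [{"tx":0.155,"ty":0.237,"wz":0.0452},{"tx":0.187,"ty":0.213,"wz":0.0452},{"tx":0.215,"ty":0.184,"wz":0.0452},{"tx":0.239,"ty":0.152,"wz":0.0452},{"tx":0.257,"ty":0.117,"wz":0.0452},{"tx":0.279,"ty":-0.13,"wz":0.0452},{"tx":0.257,"ty":-0.168,"wz":0.0452},{"tx":0.231,"ty":-0.203,"wz":0.0452}], "jaw": 18, "force": 20}}

```text
schema error: expected keys tx, ty, tz, wx, wy, wz
```

Call:
{"fn": "move_arm", "kwargs": {"commands": [{"tx":0.155,"ty":0.237,"tz":0,"wx":0,"wy":0,"wz":0.0452},{"tx":0.187,"ty":0.213,"tz":0,"wx":0,"wy":0,"wz":0.0452},{"tx":0.215,"ty":0.184,"tz":0,"wx":0,"wy":0,"wz":0.0452},{"tx":0.239,"ty":0.152,"tz":0,"wx":0,"wy":0,"wz":0.0452},{"tx":0.257,"ty":0.117,"tz":0,"wx":0,"wy":0,"wz":0.0452},{"tx":0.279,"ty":-0.13,"tz":0,"wx":0,"wy":0,"wz":0.0452},{"tx":0.257,"ty":-0.168,"tz":0,"wx":0,"wy":0,"wz":0.0452},{"tx":0.231,"ty":-0.203,"tz":0,"wx":0,"wy":0,"wz":0.0452}], "jaw": 18, "force": 20}}

```text
time: 1.8
eef_pos: [0.3682, 0.197, 0.2319]
ee_rot: [0.001, -0.705, 0.709, 0.0]
contact_force: [0.2, 1.2, -0.4]
gripper_width: 0.0153
gripper_force: 0.0
```

Call:
{"fn": "move_arm", "kwargs": {"commands": [{"tx":0.152,"ty":-0.252,"tz":0,"wx":0,"wy":0,"wz":0},{"tx":0.152,"ty":-0.252,"tz":0,"wx":0,"wy":0,"wz":0},{"tx":0.152,"ty":-0.252,"tz":0,"wx":0,"wy":0,"wz":0},{"tx":0.152,"ty":-0.252,"tz":0,"wx":0,"wy":0,"wz":0},{"tx":0,"ty":0,"tz":0.27,"wx":0,"wy":0,"wz":0},{"tx":0,"ty":0,"tz":0.27,"wx":0,"wy":0,"wz":0},{"tx":0,"ty":0,"tz":0.27,"wx":0,"wy":0,"wz":0},{"tx":0,"ty":0,"tz":0.2,"wx":0,"wy":0,"wz":0}]}}

```text
time: 2.6
eef_pos: [0.5174, 0.1064, 0.0773]
ee_rot: [-0.001, -0.707, 0.708, 0.001]
contact_force: [-0.5, 0.4, -0.2]
gripper_width: 0.0154
gripper_force: 0.0
```

```bash
python3 - <<'E'
from h import *
np.set_printoptions(precision=4,suppress=True)
s=observe();print(s['eef_pos'])
im=get_image('side');s=observe();print(s['eef_pos'],s['ee_rot'])
a=im[120:225,180:300,::-1]; t=get_image('top')[150:240,190:290,::-1]
print(w2pix('side',s['eef_pos']))
cv2.imwrite('pics/c2.png',np.hstack([cv2.resize(a,(450,394),interpolation=cv2.INTER_CUBIC),cv2.resize(t,(350,394),interpolation=cv2.INTER_CUBIC)]))
E
```

```text
[0.5174 0.1064 0.0773]
[0.5144 0.1057 0.0727] [-0.0044 -0.7061  0.7081  0.0026]
[[232.59   178.4179]]
```

View pics/c2.png

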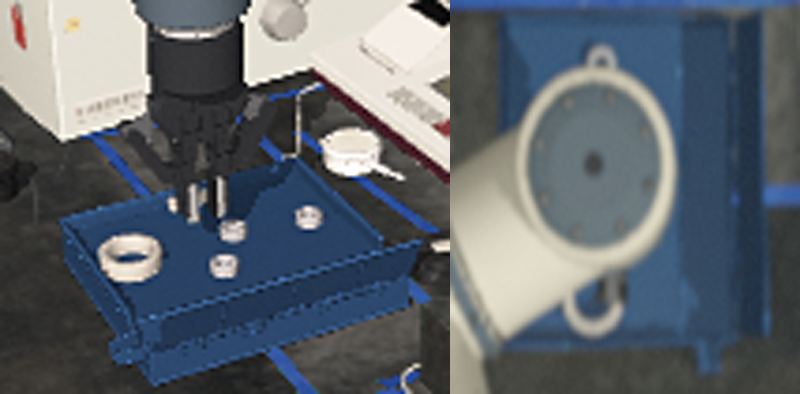

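The side crop shows the fingers upright just behind ring C, clear of the other rings. Next I go down and sweep.

Call:
{"fn": "move_arm", "kwargs": {"commands": [{"tx":0,"ty":0,"tz":0.16,"wx":0,"wy":0,"wz":0},{"tx":0,"ty":0,"tz":0.08,"wx":0,"wy":0,"wz":0},{"tx":0,"ty":0,"tz":0,"wx":0,"wy":0,"wz":0}]}}

```text
time: 3.0
eef_pos: [0.5179, 0.1069, 0.0435]
ee_rot: [-0.001, -0.707, 0.707, 0.0]
contact_force: [-0.3, -0.1, 1.1]
gripper_width: 0.0152
gripper_force: 0.0
```

Call:
{"fn": "move_arm", "kwargs": {"commands": [{"tx":0,"ty":0,"tz":0.045,"wx":0,"wy":0,"wz":0},{"tx":0.06,"ty":0,"tz":0,"wx":0,"wy":0,"wz":0},{"tx":0.06,"ty":0,"tz":0,"wx":0,"wy":0,"wz":0},{"tx":0.06,"ty":0,"tz":0,"wx":0,"wy":0,"wz":0},{"tx":0.06,"ty":0,"tz":0,"wx":0,"wy":0,"wz":0},{"tx":0.06,"ty":0,"tz":0,"wx":0,"wy":0,"wz":0},{"tx":0.06,"ty":0,"tz":0,"wx":0,"wy":0,"wz":0},{"tx":0.04,"ty":0,"tz":0,"wx":0,"wy":0,"wz":0}]}}

```text
time: 3.8
eef_pos: [0.5182, 0.046, 0.037]
ee_rot: [-0.0, -0.707, 0.708, 0.0]
contact_force: [-0.7, 0.5, -0.2]
gripper_width: 0.0149
gripper_force: 0.0
```

```bash
python3 - <<'E'
from h import *
np.set_printoptions(precision=4,suppress=True)
s=observe();print(s['eef_pos'],s['contact_force'])
im=get_image('side')
a=im[120:225,180:300,::-1]; t=get_image('top')[150:240,190:290,::-1]
cv2.imwrite('pics/c3.png',np.hstack([cv2.resize(a,(450,394),interpolation=cv2.INTER_CUBIC),cv2.resize(t,(350,394),interpolation=cv2.INTER_CUBIC)]))
E
```

```text
[0.5182 0.046  0.037 ] [-0.6758  0.4667 -0.1638]
```

View pics/c3.png

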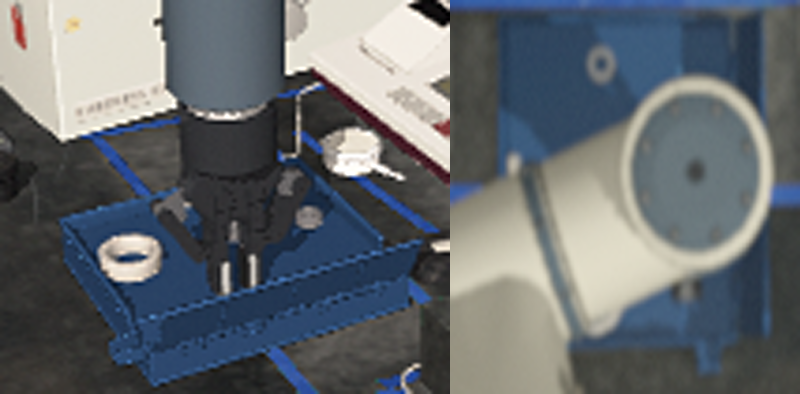

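Ring C is no longer on the flat. Next is ring B.

Call:
{"fn": "move_arm", "kwargs": {"commands": [{"tx":0,"ty":0,"tz":-0.2,"wx":0,"wy":0,"wz":0},{"tx":-0.247,"ty":-0.0757,"tz":0,"wx":0,"wy":0,"wz":0},{"tx":-0.247,"ty":-0.0757,"tz":0,"wx":0,"wy":0,"wz":0},{"tx":-0.247,"ty":-0.0757,"tz":0,"wx":0,"wy":0,"wz":0},{"tx":0,"ty":0,"tz":0,"wx":0,"wy":0,"wz":0},{"tx":0,"ty":0,"tz":0.1,"wx":0,"wy":0,"wz":0},{"tx":0,"ty":0,"tz":0.1,"wx":0,"wy":0,"wz":0},{"tx":0,"ty":0,"tz":0,"wx":0,"wy":0,"wz":0}]}}

```text
time: 4.7
eef_pos: [0.5517, 0.1579, 0.0357]
ee_rot: [-0.001, -0.707, 0.707, 0.0]
contact_force: [-0.3, -0.6, -1.2]
gripper_width: 0.0156
gripper_force: 0.0
```

Call:
{"fn": "move_arm", "kwargs": {"commands": [{"tx":0.06,"ty":0,"tz":-0.01,"wx":0,"wy":0,"wz":0},{"tx":0.1,"ty":0,"tz":0,"wx":0,"wy":0,"wz":0},{"tx":0.1,"ty":0,"tz":0,"wx":0,"wy":0,"wz":0},{"tx":0.1,"ty":0,"tz":0,"wx":0,"wy":0,"wz":0},{"tx":0.1,"ty":0,"tz":0,"wx":0,"wy":0,"wz":0},{"tx":0.1,"ty":0,"tz":0,"wx":0,"wy":0,"wz":0},{"tx":0.1,"ty":0,"tz":0,"wx":0,"wy":0,"wz":0},{"tx":0.08,"ty":0,"tz":0,"wx":0,"wy":0,"wz":0}]}}

```text
time: 5.5
eef_pos: [0.5522, 0.0455, 0.0385]
ee_rot: [-0.0, -0.707, 0.708, 0.0]
contact_force: [-0.1, 1.0, 0.2]
gripper_width: 0.0153
gripper_force: 0.0
```

Call:
{"fn": "move_arm", "kwargs": {"commands": [{"tx":0,"ty":0,"tz":-0.2,"wx":0,"wy":0,"wz":0},{"tx":-0.226,"ty":-0.149,"tz":0,"wx":0,"wy":0,"wz":0},{"tx":-0.226,"ty":-0.149,"tz":0,"wx":0,"wy":0,"wz":0},{"tx":-0.226,"ty":-0.149,"tz":0,"wx":0,"wy":0,"wz":0},{"tx":0,"ty":0,"tz":0,"wx":0,"wy":0,"wz":0},{"tx":0,"ty":0,"tz":0.1,"wx":0,"wy":0,"wz":0},{"tx":0,"ty":0,"tz":0.105,"wx":0,"wy":0,"wz":0},{"tx":0,"ty":0,"tz":0,"wx":0,"wy":0,"wz":0}]}}

```text
time: 6.3
eef_pos: [0.6184, 0.1478, 0.0358]
ee_rot: [-0.002, -0.707, 0.708, 0.001]
contact_force: [-1.0, -0.6, 0.6]
gripper_width: 0.0153
gripper_force: 0.0
```

Call:
{"fn": "move_arm", "kwargs": {"commands": [{"tx":0.06,"ty":0,"tz":0,"wx":0,"wy":0,"wz":0},{"tx":0.09,"ty":0,"tz":0,"wx":0,"wy":0,"wz":0},{"tx":0.09,"ty":0,"tz":0,"wx":0,"wy":0,"wz":0},{"tx":0.09,"ty":0,"tz":0,"wx":0,"wy":0,"wz":0},{"tx":0.09,"ty":0,"tz":0,"wx":0,"wy":0,"wz":0},{"tx":0.09,"ty":0,"tz":0,"wx":0,"wy":0,"wz":0},{"tx":0.09,"ty":0,"tz":0,"wx":0,"wy":0,"wz":0},{"tx":0.07,"ty":0,"tz":0,"wx":0,"wy":0,"wz":0}]}}

```text
time: 7.1
eef_pos: [0.6193, 0.0468, 0.0377]
ee_rot: [-0.0, -0.707, 0.708, 0.0]
contact_force: [-0.1, -0.2, 0.4]
gripper_width: 0.0154
gripper_force: 0.0
```

Call:
{"fn": "move_arm", "kwargs": {"commands": [{"tx":0,"ty":0,"tz":-0.28,"wx":0,"wy":0,"wz":0},{"tx":0,"ty":0,"tz":-0.28,"wx":0,"wy":0,"wz":0},{"tx":0,"ty":0,"tz":-0.28,"wx":0,"wy":0,"wz":0},{"tx":-0.25,"ty":0.18,"tz":0,"wx":0,"wy":0,"wz":0},{"tx":-0.25,"ty":0.18,"tz":0,"wx":0,"wy":0,"wz":0},{"tx":-0.25,"ty":0.18,"tz":0,"wx":0,"wy":0,"wz":0},{"tx":-0.25,"ty":0.18,"tz":0,"wx":0,"wy":0,"wz":0},{"tx":0,"ty":0,"tz":0,"wx":0,"wy":0,"wz":0}]}}

```text
time: 7.9
eef_pos: [0.5091, 0.2017, 0.1641]
ee_rot: [-0.0, 0.709, -0.706, -0.001]
contact_force: [-0.1, -0.8, 0.6]
gripper_width: 0.0153
gripper_force: 0.0
```

```bash
python3 - <<'E'
from h import *
np.set_printoptions(precision=4,suppress=True)
im=get_image('side');s=observe();print(s['eef_pos'],s['contact_force'])
a=im[120:225,180:300,::-1]; t=get_image('top')[150:240,190:290,::-1]
cv2.imwrite('pics/c4.png',np.hstack([cv2.resize(a,(350,306),interpolation=cv2.INTER_CUBIC),cv2.resize(t,(450,405),interpolation=cv2.INTER_CUBIC)[:306*0+405][:306] if 0 else cv2.resize(t,(340,306),interpolation=cv2.INTER_CUBIC)]))
print([(d['xy'],d['score'],pix2w('top',d['xy'],.013)) for d in look_for('top','ring_1_center')])
E
```

```text
[0.5103 0.2001 0.1641] [ 0.5095 -0.7384  0.165 ]
[]
```

View pics/c4.png

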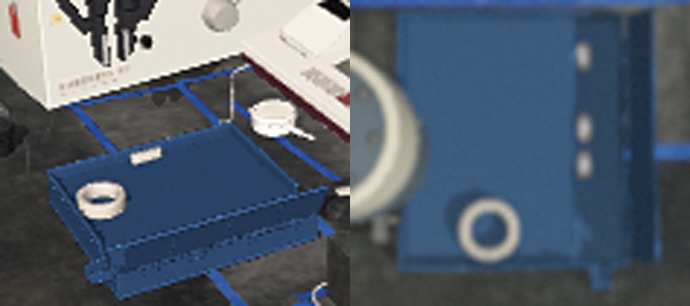

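All three rings show in the trough at crop (584,55), (584,127) and (584,163). They stand against the sill-side wall, and the large ring and block have not moved. Now I go over to the outside of the cover.

Call:
{"fn": "move_arm", "kwargs": {"commands": [{"tx":0.317,"ty":0,"tz":0,"wx":0,"wy":0,"wz":0},{"tx":0.317,"ty":0,"tz":0,"wx":0,"wy":0,"wz":0},{"tx":0.317,"ty":0,"tz":0,"wx":0,"wy":0,"wz":0},{"tx":0.317,"ty":0,"tz":0,"wx":0,"wy":0,"wz":0},{"tx":0.317,"ty":0,"tz":0,"wx":0,"wy":0,"wz":0},{"tx":0.317,"ty":0,"tz":0,"wx":0,"wy":0,"wz":0},{"tx":0,"ty":0,"tz":0,"wx":0,"wy":0,"wz":0},{"tx":0,"ty":0,"tz":0,"wx":0,"wy":0,"wz":0}]}}

```text
time: 8.85
eef_pos: [0.5111, -0.0893, 0.1635]
ee_rot: [-0.0, -0.705, 0.709, 0.0]
contact_force: [0.1, 1.2, 0.3]
gripper_width: 0.0154
gripper_force: 0.0
```

Call:
{"fn": "move_arm", "kwargs": {"commands": [{"tx":0,"ty":0,"tz":0.23,"wx":0,"wy":0,"wz":0},{"tx":0,"ty":0,"tz":0.23,"wx":0,"wy":0,"wz":0},{"tx":0,"ty":0,"tz":0.23,"wx":0,"wy":0,"wz":0},{"tx":0,"ty":0,"tz":0,"wx":0,"wy":0,"wz":0}]}}

```text
time: 9.25
eef_pos: [0.5077, -0.0864, 0.056]
ee_rot: [-0.003, -0.707, 0.708, 0.003]
contact_force: [-1.0, -0.0, 0.4]
gripper_width: 0.0156
gripper_force: 0.0
```

Call:
{"fn": "move_arm", "kwargs": {"commands": [{"tx":-0.1,"ty":0,"tz":-0.03,"wx":0,"wy":0,"wz":0},{"tx":-0.1,"ty":0,"tz":0,"wx":0,"wy":0,"wz":0},{"tx":-0.1,"ty":0,"tz":0,"wx":0,"wy":0,"wz":0},{"tx":-0.06,"ty":0,"tz":0,"wx":0,"wy":0,"wz":0},{"tx":-0.06,"ty":0,"tz":0,"wx":0,"wy":0,"wz":0},{"tx":-0.06,"ty":0,"tz":0,"wx":0,"wy":0,"wz":0}]}}

```text
time: 9.85
eef_pos: [0.5115, -0.0143, 0.0652]
ee_rot: [0.0, -0.707, 0.707, -0.0]
contact_force: [0.9, -0.9, 0.3]
gripper_width: 0.0152
gripper_force: 0.3
```

Call:
{"fn": "move_arm", "kwargs": {"commands": [{"tx":-0.05,"ty":0,"tz":0,"wx":0,"wy":0,"wz":0},{"tx":-0.05,"ty":0,"tz":0,"wx":0,"wy":0,"wz":0},{"tx":-0.05,"ty":0,"tz":0,"wx":0,"wy":0,"wz":0},{"tx":-0.05,"ty":0,"tz":0,"wx":0,"wy":0,"wz":0},{"tx":-0.04,"ty":0,"tz":0,"wx":0,"wy":0,"wz":0},{"tx":0,"ty":0,"tz":0,"wx":0,"wy":0,"wz":0}]}}

```text
time: 10.45
eef_pos: [0.5115, 0.0219, 0.0648]
ee_rot: [0.0, -0.707, 0.707, 0.0]
contact_force: [-0.1, 0.2, -0.5]
gripper_width: 0.0152
gripper_force: 0.0
```

```bash
python3 - <<'E'
from h import *
im=get_image('side');s=observe();print(s['eef_pos'],s['contact_force'])
a=im[120:225,180:300,::-1]; t=get_image('top')[150:240,190:290,::-1]
cv2.imwrite('pics/c5.png',np.hstack([cv2.resize(a,(450,394),interpolation=cv2.INTER_CUBIC),cv2.resize(t,(350,394),interpolation=cv2.INTER_CUBIC)]))
E
```

```text
[0.51144528 0.02153139 0.06479055] [-0.38179926 -0.50351377 -0.35443901]
```

View pics/c5.png

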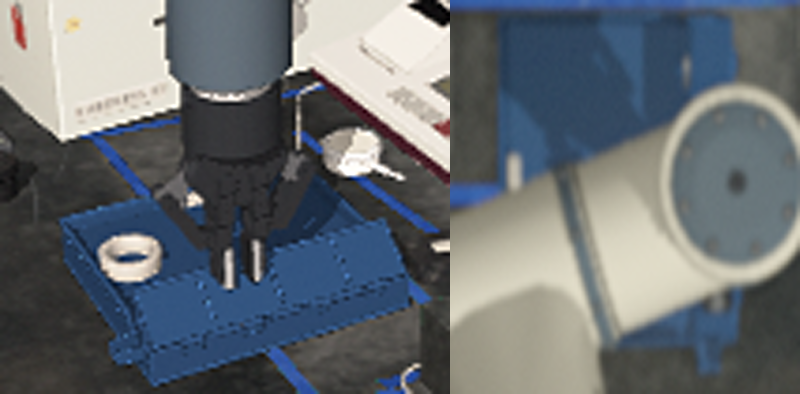

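The cover is past upright, at about 45° in the side view. Now I push it down.

Call:
{"fn": "move_arm", "kwargs": {"commands": [{"tx":-0.03,"ty":0,"tz":0.04,"wx":0,"wy":0,"wz":0},{"tx":-0.03,"ty":0,"tz":0.04,"wx":0,"wy":0,"wz":0},{"tx":-0.03,"ty":0,"tz":0.04,"wx":0,"wy":0,"wz":0},{"tx":0,"ty":0,"tz":0.03,"wx":0,"wy":0,"wz":0},{"tx":0,"ty":0,"tz":0.02,"wx":0,"wy":0,"wz":0},{"tx":0,"ty":0,"tz":0,"wx":0,"wy":0,"wz":0}]}}

```text
time: 11.15
eef_pos: [0.5113, 0.0346, 0.0392]
ee_rot: [-0.0, -0.707, 0.707, 0.0]
contact_force: [0.1, -0.3, -0.3]
gripper_width: 0.0155
gripper_force: 0.0
```

Call:
{"fn": "move_arm", "kwargs": {"commands": [{"tx":0,"ty":0,"tz":0.01,"wx":0,"wy":0,"wz":0},{"tx":0,"ty":0,"tz":0.005,"wx":0,"wy":0,"wz":0},{"tx":0,"ty":0,"tz":0,"wx":0,"wy":0,"wz":0}]}}

```text
time: 11.45
eef_pos: [0.5116, 0.0346, 0.0389]
ee_rot: [0.0, -0.707, 0.707, -0.0]
contact_force: [-7.2, 1.5, 16.0]
gripper_width: 0.0155
gripper_force: 8.1
```

Call:
{"fn": "move_arm", "kwargs": {"commands": [{"tx":0,"ty":0,"tz":0.005,"wx":0,"wy":0,"wz":0},{"tx":0,"ty":0,"tz":0,"wx":0,"wy":0,"wz":0},{"tx":0,"ty":0,"tz":-0.1,"wx":0,"wy":0,"wz":0},{"tx":0,"ty":0,"tz":-0.3,"wx":0,"wy":0,"wz":0},{"tx":0,"ty":0,"tz":-0.3,"wx":0,"wy":0,"wz":0},{"tx":0,"ty":0.3,"tz":-0.1,"wx":0,"wy":0,"wz":0},{"tx":0,"ty":0.3,"tz":0,"wx":0,"wy":0,"wz":0},{"tx":0,"ty":0.3,"tz":0,"wx":0,"wy":0,"wz":0}]}}

```text
time: 12.25
eef_pos: [0.3753, 0.0346, 0.1564]
ee_rot: [0.001, -0.706, 0.708, -0.0]
contact_force: [-1.0, 0.4, 0.6]
gripper_width: 0.0151
gripper_force: 0.0
```

```bash
python3 - <<'E'
from h import *
im=get_image('side');s=observe();print(s['eef_pos'],s['contact_force'])
a=im[140:225,190:300,::-1]; t=get_image('top')[150:240,190:290,::-1]
cv2.imwrite('pics/c6.png',np.hstack([cv2.resize(a,(450,348),interpolation=cv2.INTER_CUBIC),cv2.resize(t,(350,348),interpolation=cv2.INTER_CUBIC)]))
E
```

```text
[0.36823625 0.03297117 0.15524813] [-8.13834387 -5.02952975 -1.19261416]
```

View pics/c6.png

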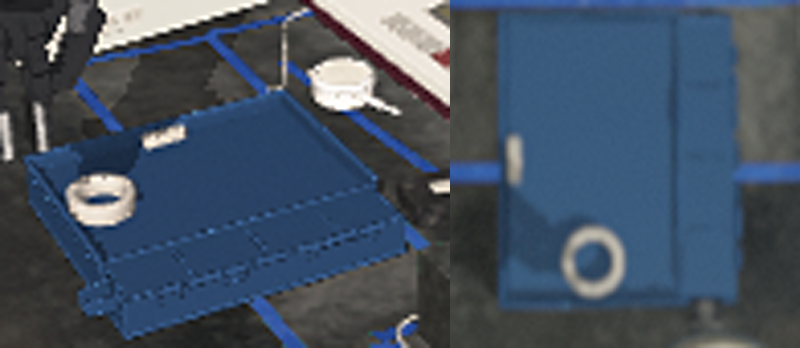

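The cover lies level over the trough with no ring on the flat, and the large ring and block have not moved. The arm is clear, so I hand in.

```bash
python3 -c "
from rig import *
print(hand_in())"
```

```text
the job is handed in; nothing more can be done
None
```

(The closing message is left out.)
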